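# Clamp the plaster mould shut

## Robot

A 7-joint arm with a two-finger parallel gripper is mounted at the origin on the work surface. World frame = base frame: x ahead of the robot, y to its left, z up, the work surface at z = 0. Lengths are in m, angles in degrees, forces in N, time in s.
With the tool pointing down it reaches from about 0.425 to 0.875 m from the base axis. Payload 4.7 kg.
Tool frame: the origin (TCP) lies midway between the tips of the shut fingers; the grasp point (between the pads) lies 19 mm behind it (env.grip_depth is the distance from the TCP to the grasp point, in m); z points along the fingers, y is the line along which they close (so a half turn about z gives the same grasp; the last joint's range is limited). The gripper opens to 87 mm and grips with 3 to 60 N. Pads are 19 mm wide; open, the fingers measure 117 mm over their backs; the gripper's body (75 mm by 190 mm) begins 51 mm behind the grasp point.
Start: joints at [69.391, 18.392, -4.016, 83.108, 1.295, 78.541, -3.26], TCP at [0.237, -0.605, 0.223] pointing down, gripper open.
Joint ranges: [-163.93, 163.93], [-17.29, 119.83], [-79.2, 71.16], [3.27, 140.29], [-89.18, 269.18], [5.43, 117.66], [-154.24, 154.24]. Speed limits (degrees/s): [147.25, 147.25, 180, 180, 180, 180, 180].

## Interface

Orientations are given as [roll, pitch, yaw] about the fixed x, y, z axes, in that order (R = Rz(yaw) Ry(pitch) Rx(roll)).
In Python, from cell import get_obs, optics, env, nets gives the robot as it stands.
- The arm moves only by the shell command python3 -m creep 'ROWS' [FORCE]. ROWS is JSON, a list of rows, each an object of numbers: "wx", "wy", "wz": the turn, a rotation vector about the tool's x, y, z in degrees; "tx", "ty", "tz": the shift along the tool's x, y, z in mm; "gripper": the opening, from -1 (shut) to 1 (fully open). A call has 1 to 5 rows; each row is the pose to reach, as a shift and turn from the pose commanded when the call began, along the tool's axes at that moment; what a row does not reach only later rows make up. A row lasts 1/12 s, in which the tool goes at most 41.7 mm and 7.16 degrees, less where a joint would pass 70% of its speed; a pose out of reach is approached as far as the arm can. A call with a gripper value outside its range is refused whole. The fingers move at their own pace and stop on an object; FORCE is the grip in N (left out, the last holds). Time passes only in rows, so rows that repeat a pose let the fingers close. It gives the time, the measured TCP pose, the force, the opening and the grip force at its end, in the units of the state.
- get_obs(): the state, without advancing time (a new reading comes with each control period).
- optics.read_camera(name): name is "scene" or "top"; returns (picture, depth): 420x560x3 uint8, red, green, blue; 420x560 float32, m along the optical axis (not along the pixel's ray), 0 where there is no reading.
- optics.camera_info(name): a dict with "fovy" (degrees; the focal length in pixels is half the picture's height over the tangent of half this angle, whatever the lens; pixels are square), "cx", "cy" (the principal point, pixels), "k1" (the pictures are not rectified: a ray, as slopes to the right and down, at radius r is drawn at 1 + k1 r^2 times it, then the intrinsics apply), "R" (3x3) and "t" (3): a world point X has camera coordinates R X + t. Camera axes: x right, y down, z forward; pixel columns grow to the right and rows downward; lengths in m; the calibration is good to about 2 mm. A picture is of the moment at which its call begins. camera_info takes no time and is no camera call.
- env.sign_off(): hands the job in; it is judged then, once.
Trained networks look in the newest picture that a camera, given by its name, has taken for a name from the list of things; names that differ only in an ending like _2 or _b are one class to them, and where a whole thing is asked for, a point or a joint stands for the part that bears it (a point fixed in the world has none). Each returns a list of dicts, best first, with "confidence" (0 to 1); they miss things now and then, are a little off and sometimes report something else, mostly with a low value. They report only what shows in the picture. A call takes as long as a camera call. They do not tell look-alikes from the thing itself.
- nets.look_for(query, camera): "point" ([x, y, z] in m, in world coordinates, good to about 4 mm: the middle of the surface that is visible of it).
- nets.place_of(query, camera): "point" ([x, y, z] in m, in world coordinates, good to about 4 mm: a listed point, or the origin of a listed thing).
The state is a dict: "time_s": time; "qpos": joint angles; "joint_velocities": joint speeds; "effort": joint torques, N m; "tool_pos": TCP position; "tool_rot": TCP orientation; "force": force on the tool from outside, world axes, zero at the start; "wrist_torque": the same for the moment, N m; "grip_width": finger opening in m; "grasp_force": force on a finger pad.
Only numpy, scipy, OpenCV 4.12 (cv2) and the standard library are available. Lean on these libraries where they do the work, as an engineer would, in place of code of your own. Each camera call takes 0.05 s, during which the arm holds its last target. There are 200 camera calls.

## Task

Clamp the two-part plaster mould shut for casting: with the outside of the fingers push the blue clamp strap round over the mould until it rests against its stop post, and only then press the red-knobbed cam lever fully down. It is all pushing: nothing is picked up, the loose upper half of the mould must stay where it lies, and the cup, glaze jar and vase standing around must not be disturbed. Finish with the hand clear.

Things in the scene. Friction and masses are not known exactly. Their poses are not given: they have to be found in the camera images.
- rig: Fixed clamp fixture, origin on the table, z up, turned -0.35 to 0.5 rad. In its frame (mm): steel base plate 250 x 180 x 10, x -130 to 120; white lower mould half 120 x 130, centred at (-10, 0), top z = 45; the strap's pivot post (radius 11) at (90, 0); thin stop post (radius 7) at (-105, -13.5). The strap at home runs from the pivot along -x over the mould.
- strap (a joint): Angle q of the blue strap about its upright pivot, rad: 0 = fully out to the fixture's +y side; grows counter-clockwise seen from above to 1.4 = home, on the stop post, hard end. From the pivot it points to (-cos(1.4 - q), sin(1.4 - q)) in the fixture's x, y. Starts 0.15 to 0.65. Friction holds it where left: about 1.3 N moves it at 165 mm from the pivot.
- strap_pivot (a point): Point on the strap's pivot axis at mid-height of the bar, 112.5 mm above the table. The strap is a bar on edge, 12 mm thick, 25 mm high (100 to 125 mm above the table), reaching 205 mm from this axis; 20 mm gap between it and the mould's top, but for a rubber pad of radius 15 mm under it, 100 mm from the axis.
- strap_end (a point): Middle of the strap's free end face, 205 mm from the pivot, at mid-height of the bar (112.5 mm above the table). The bar's sides are free for pushing between 140 and 200 mm from the pivot.
- stop_post (a point): Centre of the top of the thin steel stop post, 125 mm above the table; the strap's side (the fixture's -y side) rests on it when home.
- lever (a joint): Angle of the cam lever on top of the strap, rad: 0 = fully raised (handle 0.9 rad above level), 0.9 = fully down, handle level along the strap, hard end. Starts 0 to 0.15. Friction holds it where left: about 4 N at the knob moves it. The handle slopes up from its axis towards the strap's pivot post.
- lever_axis (a point): Cross axis of the cam lever, on the strap's centre line 100 mm from the strap's pivot, 141 mm above the table. It moves round with the strap.
- lever_knob (a point): Centre of the red ball knob (radius 13 mm) on the lever's end, 85 mm from the lever's axis. Raised it is 199 to 208 mm above the table and 53 to 62 mm from the axis, towards the strap's pivot; down it is 141 mm above the table, over the strap, 15 mm from the pivot axis. It goes round with the strap.
- mould_top: Loose upper half of the plaster mould, 120 x 130 x 35 mm, about 0.6 kg, lying flush on the lower half; origin at the centre of its underside (45 mm above the table), top at 80 mm.
- cup: Loose cream bisque cup, 72 mm across, 75 mm high; origin at the centre of its foot.
- glaze_jar: Loose blue jar with white cap, 60 mm across, 85 mm high; origin at the centre of its foot.
- vase: Loose small cream vase, 80 mm across, 115 mm high; origin at the centre of its foot.
There are look-alikes about, which are no part of the job. There is more than one size of the mould_top; the job needs the largest.

How it is judged (in metres and radians):
On the way, in this order (a step that is already met when the one before it is completed fails the run):
1. the strap is home against its stop post, with the lever still up (value of joint strap above 1.33 rad and value of joint lever below 0.4 rad), for 0.2 s.
2. the lever is pressed fully down with the strap home (value of joint strap above 1.33 rad and value of joint lever above 0.82 rad), for 0.2 s.
At the end, for the whole second after the job is handed in: The strap is within 0.07 rad of home (joint above 1.33), the lever within 0.08 rad of fully down (above 0.82), the upper mould half within 10 mm of where it lay and at rest, the cup, jar and vase upright and within 20 mm of where they stood (all of step 2 and distance of mould_top from where it was at the start of the episode below 0.01 m and linear speed of mould_top below 0.02 m/s and distance of each of cup, glaze_jar, vase from where it was at the start of the episode below 0.02 m and angle between each of cup, glaze_jar, vase's own z axis and vertical below 0.1 rad); the robot touches nothing.
It fails at once if the lever is pressed down before the strap is over the mould (value of joint lever above 0.5 rad and value of joint strap below 1.2 rad).
It fails at once if the upper mould half is shifted or lifted by more than 10 mm (distance of mould_top from where it was at the start of the episode above 0.01 m).
It fails at once if the cup, jar or vase is moved or lifted by more than 20 mm, or tipped (distance of any of cup, glaze_jar, vase from where it was at the start of the episode above 0.02 m or angle between any of cup, glaze_jar, vase's own z axis and vertical above 0.35 rad).
It also fails if it takes over 48 s, if anything falls off the work surface, if the arm or the gripper's body presses on something with over 40 N, if the wrist force passes 120 N, or if a joint passes its speed limit or range.

## Working session

There is one attempt and no reset: what is moved stays moved. The work goes in short steps, Python scripts to look and compute and a shell command to move; the robot and the scene stay as the last step left them, time stands still between calls to the robot, and variables do not carry over. Pictures are saved under pics/ and viewed, at most 10 in all, crops included, and the job is handed in when it is done.

```bash
mkdir -p pics; ls; python3 - <<'E'
from cell import get_obs, optics, env, nets
import cv2
for c in ["scene","top"]:
    p,d=optics.read_camera(c); cv2.imwrite(f"pics/{c}0.png",p[:,:,::-1])
    for q in ["strap_pivot","strap_end","stop_post","lever_axis","lever_knob","mould_top","cup","glaze_jar","vase","rig"]:
        print(c,q,[([round(v,3) for v in r["point"]],round(r["confidence"],2)) for r in nets.place_of(q,c)][:4])
o=get_obs();print(o["time_s"],o["tool_pos"],o["tool_rot"],o["force"])
E
```

```text
pics
scene strap_pivot [([0.65, -0.048, 0.112], 0.88)]
scene strap_end [([0.556, 0.139, 0.114], 0.94)]
scene stop_post [([0.458, -0.047, 0.121], 0.62)]
scene lever_axis [([0.633, -0.215, -0.002], 0.64), ([0.55, -0.04, 0.045], 0.38)]
scene lever_knob [([0.633, -0.008, 0.2], 0.71)]
scene mould_top [([0.341, -0.209, 0.006], 0.96), ([0.549, -0.039, 0.043], 0.74), ([0.511, 0.192, -0.0], 0.7)]
scene cup [([0.488, -0.222, -0.0], 0.85), ([0.556, 0.138, 0.117], 0.48)]
scene glaze_jar [([0.772, -0.086, -0.001], 0.6)]
scene vase [([0.633, -0.212, -0.001], 0.55)]
scene rig [([0.557, -0.043, 0.003], 0.76)]
top strap_pivot [([0.648, -0.045, 0.113], 0.95)]
top strap_end [([0.55, -0.038, 0.047], 0.66), ([0.559, 0.137, 0.113], 0.64), ([0.638, -0.21, 0.002], 0.41)]
top stop_post [([0.453, -0.045, 0.125], 0.77)]
top lever_axis [([0.605, 0.047, 0.141], 0.78), ([0.556, 0.138, 0.111], 0.66)]
top lever_knob [([0.633, -0.007, 0.198], 0.7)]
top mould_top [([0.548, -0.038, 0.047], 0.62), ([0.506, 0.187, -0.005], 0.59)]
top cup [([0.492, -0.221, 0.0], 0.8)]
top glaze_jar [([0.775, -0.086, 0.003], 0.81)]
top vase [([0.64, -0.206, 0.002], 0.61)]
top rig []
1.1 [ 0.23733182 -0.60514125  0.22259188] [1.79994866e+02 2.51746699e-03 2.14168664e+01] [ 1.09156463  0.90851016 -0.42738382]
```

View pics/scene0.png

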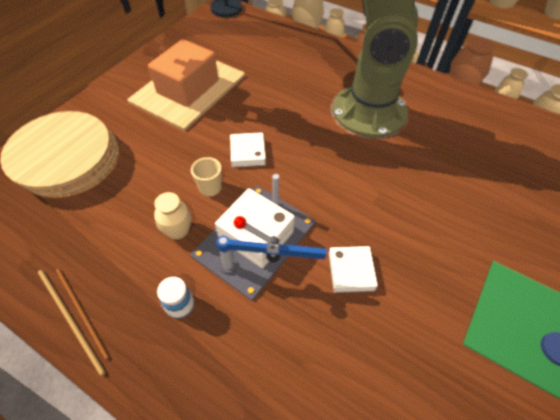

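View pics/top0.png

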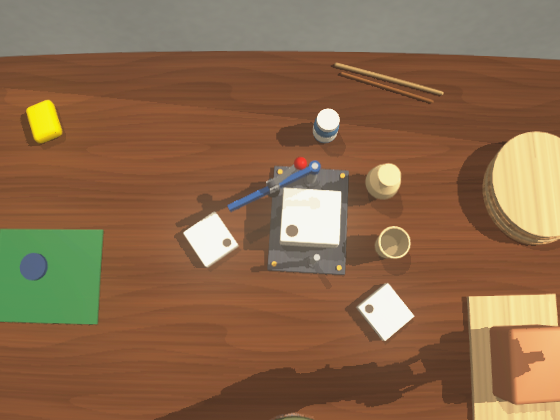

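The scene picture shows the fixture at about (255,240), the blue strap running from its pivot (225,243) to its end (325,253), and the red knob at (240,222). The top view agrees with this, with the stop post at (317,258). Largest mould is the one on the rig, and the two loose white blocks are look-alikes. From the networks, yaw is about -4°, q about 0.36, and strap direction 117° now and 176° at home. I'll push from the strap's far (+x) side with the fingers shut.

```bash
cat > h.py <<'E'
from cell import get_obs, optics, env, nets
import numpy as np
from scipy.spatial.transform import Rotation as Ro
P=np.array([.649,-.046])
def to(x,y,z,yaw,o=None,):
    o=get_obs(); R=Ro.from_euler('xyz',o["tool_rot"],degrees=True)
    T=Ro.from_euler('xyz',[180,0,yaw],degrees=True)
    print("t",(R.inv().apply(np.array([x,y,z])-o["tool_pos"])*1000).round(1),"w",(R.inv()*T).as_rotvec(degrees=True).round(1))
def strap(ang,r,off,z):  # finger on the cw side
    a=np.radians(ang); p=P+r*np.array([np.cos(a),np.sin(a)])+off*np.array([np.sin(a),-np.cos(a)])
    to(p[0],p[1],z,ang-180)
E
python3 -c "
from h import *
strap(116.6,.17,.04,.29)"
python3 -m creep '[{"tz":-35,"gripper":-1},{"tz":-65,"gripper":-1}]'; python3 -c "
from h import *
strap(116.6,.17,.04,.29)"
```

```text
t [ 611.9 -543.1  -67.5] w [ 0.  -0.  84.8]
t [ 611.9 -543.1  -67.5] w [ 0.  -0.  84.8]validation failed for argument at $[0]...
```

```bash
python3 -m creep '[{"wx":0,"wy":0,"wz":0,"tx":0,"ty":0,"tz":-35,"gripper":-1},{"wx":0,"wy":0,"wz":0,"tx":0,"ty":0,"tz":-65,"gripper":-1}]'; python3 -c "
from h import *
strap(116.6,.17,.04,.29)"
```

```text
time_s: 1.27
tool_pos: [0.2368, -0.6041, 0.2866]
tool_rot: [-179.8, 0.0, 21.4]
force: [-0.2, -1.2, 2.1]
grip_width: 0.08
grasp_force: 0.0
t [ 612.  -541.9   -1.2] w [-0.2  0.2 84.8]
```

```bash
python3 -m creep '[{"wx":0,"wy":0,"wz":0,"tx":30,"ty":-26,"tz":0,"gripper":-1},{"wx":0,"wy":0,"wz":0,"tx":60,"ty":-53,"tz":0,"gripper":-1},{"wx":0,"wy":0,"wz":0,"tx":90,"ty":-80,"tz":0,"gripper":-1},{"wx":0,"wy":0,"wz":0,"tx":120,"ty":-106,"tz":0,"gripper":-1},{"wx":0,"wy":0,"wz":0,"tx":150,"ty":-133,"tz":0,"gripper":-1}]' | tail -5
python3 -m creep '[{"wx":0,"wy":0,"wz":7,"tx":30,"ty":-26,"tz":0,"gripper":-1},{"wx":0,"wy":0,"wz":14,"tx":60,"ty":-53,"tz":0,"gripper":-1},{"wx":0,"wy":0,"wz":21,"tx":90,"ty":-80,"tz":0,"gripper":-1},{"wx":0,"wy":0,"wz":28,"tx":120,"ty":-106,"tz":0,"gripper":-1},{"wx":0,"wy":0,"wz":35,"tx":150,"ty":-133,"tz":0,"gripper":-1}]';python3 -c "
from h import *
strap(116.6,.17,.04,.29)"
```

```text
tool_pos: [0.329, -0.4248, 0.2878]
tool_rot: [180.0, 0.0, 21.4]
force: [0.1, 0.1, 0.2]
grip_width: 0.0486
grasp_force: 0.0
time_s: 2.1
tool_pos: [0.4159, -0.2549, 0.2879]
tool_rot: [180.0, -0.0, -11.8]
force: [1.7, -0.8, 0.6]
grip_width: 0.0147
grasp_force: 0.0
t [ 110.9 -410.4   -2.3] w [ 0.  -0.1 51.6]
```

```bash
python3 -m creep '[{"wx":0,"wy":0,"wz":7,"tx":10,"ty":-38,"tz":0,"gripper":-1},{"wx":0,"wy":0,"wz":14,"tx":20,"ty":-76,"tz":0,"gripper":-1},{"wx":0,"wy":0,"wz":21,"tx":30,"ty":-114,"tz":0,"gripper":-1},{"wx":0,"wy":0,"wz":28,"tx":40,"ty":-152,"tz":0,"gripper":-1},{"wx":0,"wy":0,"wz":35,"tx":50,"ty":-190,"tz":0,"gripper":-1}]' |head -1;python3 -c "
from h import *
strap(116.6,.17,.04,.29)"
```

```text
time_s: 2.52
t [ -65.8 -236.7   -2.1] w [-0.  -0.1 20.5]
```

```bash
python3 -m creep '[{"wx":0,"wy":0,"wz":7,"tx":-10,"ty":-38,"tz":0,"gripper":-1},{"wx":0,"wy":0,"wz":14,"tx":-20,"ty":-76,"tz":0,"gripper":-1},{"wx":0,"wy":0,"wz":18,"tx":-30,"ty":-114,"tz":0,"gripper":-1},{"wx":0,"wy":0,"wz":18,"tx":-40,"ty":-152,"tz":0,"gripper":-1},{"wx":0,"wy":0,"wz":18,"tx":-50,"ty":-190,"tz":0,"gripper":-1}]' |head -1;python3 -c "
from h import *
strap(116.6,.17,.04,.29)"
```

```text
time_s: 2.93
t [ -78.  -125.6   -5. ] w [0.1 0.4 5.2]
```

```bash
python3 -m creep '[{"wx":0,"wy":0,"wz":0,"tx":0,"ty":0,"tz":0,"gripper":-1},{"wx":0,"wy":0,"wz":0,"tx":0,"ty":0,"tz":0,"gripper":-1}]' ;python3 -c "
from h import *
strap(116.6,.17,.04,.29)"
```

```text
time_s: 3.1
tool_pos: [0.5426, -0.007, 0.2847]
tool_rot: [179.9, 0.4, -57.9]
force: [-0.8, 0.6, 0.5]
grip_width: 0.0002
grasp_force: 0.0
t [ -75.9 -125.5   -5.1] w [0.2 0.4 5.5]
```

```bash
python3 -m creep '[{"wx":0,"wy":0,"wz":5,"tx":-15,"ty":-25,"tz":0,"gripper":-1},{"wx":0,"wy":0,"wz":5,"tx":-30,"ty":-50,"tz":0,"gripper":-1},{"wx":0,"wy":0,"wz":5,"tx":-45,"ty":-75,"tz":0,"gripper":-1},{"wx":0,"wy":0,"wz":5,"tx":-60,"ty":-100,"tz":0,"gripper":-1},{"wx":0,"wy":0,"wz":5,"tx":-76,"ty":-125,"tz":0,"gripper":-1}]' ;python3 -c "
from h import *
strap(116.6,.17,.04,.29); print(get_obs()['qpos'])"
```

```text
time_s: 3.52
tool_pos: [0.5661, 0.0274, 0.2734]
tool_rot: [179.2, 1.3, -62.5]
force: [0.5, 0.7, -1.9]
grip_width: 0.0004
grasp_force: 0.0
t [-66.3 -82.1 -16.2] w [0.8 1.3 0.9]
[ -33.19234438    8.42815343   31.87107411   90.81821969   -5.31630304
   83.2948439  -153.34302111]
```

```bash
cat >> h.py <<'E'
def strapy(ang,r,off,z,yaw):
    a=np.radians(ang); p=P+r*np.array([np.cos(a),np.sin(a)])+off*np.array([np.sin(a),-np.cos(a)])
    to(p[0],p[1],z,yaw)
E
python3 -m creep '[{"wx":0,"wy":0,"wz":-6,"tx":0,"ty":0,"tz":-15,"gripper":-1},{"wx":0,"wy":0,"wz":-12,"tx":0,"ty":0,"tz":-15,"gripper":-1},{"wx":0.8,"wy":1.3,"wz":-17,"tx":0,"ty":0,"tz":-15,"gripper":-1},{"wx":0.8,"wy":1.3,"wz":-17,"tx":0,"ty":0,"tz":-15,"gripper":-1}]' ;python3 -c "
from h import *
strapy(116.6,.17,.04,.29,-45); print(get_obs()['qpos'])"
```

```text
time_s: 3.85
tool_pos: [0.5662, 0.0295, 0.2886]
tool_rot: [-179.7, 0.1, -45.1]
force: [0.4, -0.2, -0.5]
grip_width: 0.0004
grasp_force: 0.0
t [-36.9 -96.8  -0.8] w [-0.3  0.1 -0.1]
[ -32.6335145     6.80596938   29.95465093   90.51948079   -3.66058888
   83.40269947 -137.5135288 ]
```

```bash
python3 -m creep '[{"wx":0,"wy":0,"wz":0,"tx":-12,"ty":-32,"tz":0,"gripper":-1},{"wx":0,"wy":0,"wz":0,"tx":-25,"ty":-64,"tz":0,"gripper":-1},{"wx":0,"wy":0,"wz":0,"tx":-37,"ty":-97,"tz":0,"gripper":-1},{"wx":0,"wy":0,"wz":0,"tx":-37,"ty":-97,"tz":0,"gripper":-1},{"wx":0,"wy":0,"wz":0,"tx":-37,"ty":-97,"tz":0,"gripper":-1}]' ;python3 -c "
from h import *
strapy(116.6,.17,.04,.098,-45); print(get_obs()['qpos'])
p,d=optics.read_camera('scene')
import cv2
cv2.imwrite('pics/s1.png',cv2.resize(p[150:350,150:400,::-1],None,fx=3,fy=3))
print(nets.place_of('strap_end','scene')[:2])"
```

```text
time_s: 4.27
tool_pos: [0.6093, 0.1261, 0.2875]
tool_rot: [-179.8, 0.2, -45.2]
force: [-0.4, -0.7, -0.6]
grip_width: 0.0007
grasp_force: 0.0
t [  1.7   2.5 189.4] w [-0.2  0.2 -0.2]
[ -36.09384331   14.35780518   27.25069756   82.5550068    -6.78278077
   84.63811389 -144.0927091 ]
[{'point': [0.558, 0.1392, 0.1132], 'confidence': 0.59}]
```

View pics/s1.png

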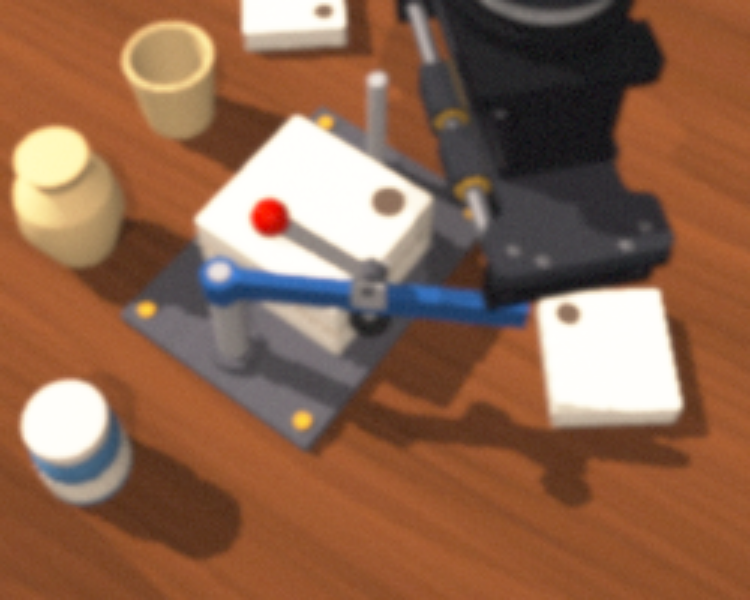

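The hand hangs beyond the strap's far side (strap end at about pixel (525,315) in the crop). Nothing is under the fingers, so I'll descend.

```bash
python3 -m creep '[{"wx":0,"wy":0,"wz":0,"tx":0,"ty":0,"tz":40,"gripper":-1},{"wx":0,"wy":0,"wz":0,"tx":0,"ty":0,"tz":80,"gripper":-1},{"wx":0,"wy":0,"wz":0,"tx":0,"ty":0,"tz":120,"gripper":-1},{"wx":0,"wy":0,"wz":0,"tx":0,"ty":0,"tz":140,"gripper":-1},{"wx":0,"wy":0,"wz":0,"tx":0,"ty":0,"tz":160,"gripper":-1}]' | sed -n 2,4p; python3 -m creep '[{"wx":0,"wy":0,"wz":0,"tx":0,"ty":0,"tz":15,"gripper":-1},{"wx":0,"wy":0,"wz":0,"tx":0,"ty":0,"tz":29,"gripper":-1},{"wx":0,"wy":0,"wz":0,"tx":0,"ty":0,"tz":29,"gripper":-1}]'; python3 -c "
from h import *
for a in (116.6,125,135,145):strapy(a,.17,.022,.098,-45)"
```

```text
tool_pos: [0.6082, 0.1228, 0.1267]
tool_rot: [-179.9, 0.2, -45.4]
force: [0.8, 0.6, 0.3]
time_s: 5.03
tool_pos: [0.6074, 0.1229, 0.097]
tool_rot: [180.0, 0.2, -45.4]
force: [-0.8, -0.4, 0.3]
grip_width: 0.0004
grasp_force: 0.0
t [-5.4 15.6 -1. ] w [ 0.   0.2 -0.4]
t [-14.5  39.   -0.9] w [ 0.   0.2 -0.4]
t [-20.7  68.2  -0.9] w [ 0.   0.2 -0.4]
t [-21.7  98.1  -0.9] w [ 0.   0.2 -0.4]
```

```bash
python3 -m creep '[{"wx":0,"wy":0,"wz":0,"tx":-5,"ty":14,"tz":0,"gripper":-1},{"wx":0,"wy":0,"wz":0,"tx":-10,"ty":27,"tz":0,"gripper":-1},{"wx":0,"wy":0,"wz":0,"tx":-14,"ty":40,"tz":0,"gripper":-1},{"wx":0,"wy":0,"wz":0,"tx":-18,"ty":54,"tz":0,"gripper":-1},{"wx":0,"wy":0,"wz":0,"tx":-21,"ty":68,"tz":0,"gripper":-1}]'; python3 -c "
from h import *
for a in (135,145,155,160):strapy(a,.17,.022,.098,-25)
for c in ('scene','top'):
  optics.read_camera(c)
  for q in ('strap_end','lever_knob','mould_top'): print(c,q,nets.place_of(q,c)[:2])"
```

```text
time_s: 5.45
tool_pos: [0.5475, 0.0912, 0.1013]
tool_rot: [-179.6, -0.0, -45.3]
force: [2.4, -0.1, 1.2]
grip_width: 0.0009
grasp_force: 0.8
t [-1.2  3.3  3.3] w [ -0.4  -0.1 -20.3]
t [-2.3 33.1  3. ] w [ -0.4  -0.1 -20.3]
t [ 1.9 62.7  2.8] w [ -0.4  -0.1 -20.3]
t [ 5.9 77.1  2.7] w [ -0.4  -0.1 -20.3]
scene strap_end []
scene lever_knob [{'point': [0.6242, -0.0175, 0.2005], 'confidence': 0.7}]
scene mould_top [{'point': [0.3438, -0.21, 0.0027], 'confidence': 0.91}, {'point': [0.549, -0.0438, 0.0455], 'confidence': 0.71}]
top strap_end [{'point': [0.6373, -0.2106, 0.0023], 'confidence': 0.49}, {'point': [0.5497, -0.0376, 0.0475], 'confidence': 0.35}]
top lever_knob [{'point': [0.6221, -0.0147, 0.2003], 'confidence': 0.7}, {'point': [0.5815, 0.0274, 0.1404], 'confidence': 0.66}]
top mould_top [{'point': [0.503, 0.1879, -0.0025], 'confidence': 0.91}, {'point': [0.5482, -0.0374, 0.0454], 'confidence': 0.75}]
```

```bash
python3 -m creep '[{"wx":0,"wy":0,"wz":-4,"tx":-1,"ty":14,"tz":1,"gripper":-1},{"wx":0,"wy":0,"wz":-8,"tx":-2,"ty":26,"tz":2,"gripper":-1},{"wx":0,"wy":0,"wz":-12,"tx":-2,"ty":38,"tz":2,"gripper":-1},{"wx":0,"wy":0,"wz":-16,"tx":0,"ty":50,"tz":2,"gripper":-1},{"wx":0,"wy":0,"wz":-20,"tx":2,"ty":62,"tz":2,"gripper":-1}]'; python3 -c "
from h import *
for a in (155,165,172,176):strapy(a,.17,.0215,.098,-4)
print(get_obs()['qpos'])"
```

```text
time_s: 6.27
tool_pos: [0.5044, 0.0484, 0.0974]
tool_rot: [-179.7, -0.0, -24.9]
force: [1.6, 0.7, 0.9]
grip_width: 0.0004
grasp_force: 0.8
t [ 1.   3.  -0.6] w [ -0.3  -0.1 -20.9]
t [-0.3 32.8 -0.8] w [ -0.3  -0.1 -20.9]
t [ 2.  53.6 -0.9] w [ -0.3  -0.1 -20.9]
t [ 4.4 65.3 -0.9] w [ -0.3  -0.1 -20.9]
[ -33.32049923    6.80376132   26.65329358  112.92375998   -3.75808442
   60.83821683 -119.89181119]
```

```bash
python3 -m creep '[{"wx":0,"wy":0,"wz":-5,"tx":0,"ty":14,"tz":0,"gripper":-1},{"wx":0,"wy":0,"wz":-10,"tx":0,"ty":26,"tz":0,"gripper":-1},{"wx":0,"wy":0,"wz":-15,"tx":1,"ty":38,"tz":0,"gripper":-1},{"wx":0,"wy":0,"wz":-21,"tx":2,"ty":49,"tz":0,"gripper":-1},{"wx":0,"wy":0,"wz":-21,"tx":3,"ty":58,"tz":0,"gripper":-1}]'; python3 -c "
from h import *
for a in (174,176,178):strapy(a,.17,.0215,.098,-4)
for c in ('scene','top'):
  optics.read_camera(c)
  for q in ('strap_end','lever_knob','lever_axis'): print(c,q,nets.place_of(q,c)[:2])"
```

```text
time_s: 6.68
tool_pos: [0.4825, -0.0061, 0.0971]
tool_rot: [-179.8, -0.2, -4.0]
force: [0.7, 1.0, 1.4]
grip_width: 0.0003
grasp_force: 0.7
t [-0.3  0.7 -0.9] w [-0.2 -0.2  0. ]
t [-1.1  6.7 -0.9] w [-0.2 -0.2  0. ]
t [-1.8 12.6 -1. ] w [-0.2 -0.2  0. ]
scene strap_end [{'point': [0.4425, -0.0173, 0.1165], 'confidence': 0.68}]
scene lever_knob [{'point': [0.6134, -0.0351, 0.2001], 'confidence': 0.75}]
scene lever_axis []
top strap_end []
top lever_knob [{'point': [0.6114, -0.0374, 0.1955], 'confidence': 0.6}]
top lever_axis []
```

```bash
python3 -m creep '[{"wx":0,"wy":0,"wz":0,"tx":0,"ty":4,"tz":0,"gripper":-1},{"wx":0,"wy":0,"wz":0,"tx":0,"ty":8,"tz":0,"gripper":-1},{"wx":0,"wy":0,"wz":0,"tx":0,"ty":8,"tz":0,"gripper":-1}]'; python3 -m creep '[{"wx":0,"wy":0,"wz":0,"tx":0,"ty":3,"tz":0,"gripper":-1},{"wx":0,"wy":0,"wz":0,"tx":0,"ty":3,"tz":0,"gripper":-1}]'
```

```text
time_s: 7.33
tool_pos: [0.4813, -0.0147, 0.0968]
tool_rot: [-179.8, -0.1, -4.2]
force: [-0.3, -0.2, -0.1]
grip_width: 0.0006
grasp_force: 0.1
time_s: 7.5
tool_pos: [0.4812, -0.0169, 0.0969]
tool_rot: [-179.7, -0.1, -4.2]
force: [-0.5, 1.7, -0.7]
grip_width: 0.0003
grasp_force: 0.7
```

```bash
python3 -m creep '[{"wx":0,"wy":0,"wz":0,"tx":0,"ty":3,"tz":0,"gripper":-1},{"wx":0,"wy":0,"wz":0,"tx":0,"ty":3,"tz":0,"gripper":-1}]'|sed -n 2,4p; python3 -m creep '[{"wx":0,"wy":0,"wz":0,"tx":0,"ty":3,"tz":0,"gripper":-1},{"wx":0,"wy":0,"wz":0,"tx":0,"ty":3,"tz":0,"gripper":-1}]'|sed -n 2,4p;  python3 -c "
from h import *
import cv2
p,d=optics.read_camera('scene')
cv2.imwrite('pics/s2.png',cv2.resize(p[150:350,150:400,::-1],None,fx=3,fy=3))
print(nets.place_of('strap_end','scene')[:2])"
```

```text
tool_pos: [0.4811, -0.0171, 0.0969]
tool_rot: [-179.5, -0.1, -4.1]
force: [-0.5, 7.9, -0.8]
tool_pos: [0.4811, -0.0172, 0.0969]
tool_rot: [-179.3, -0.1, -4.0]
force: [-0.0, 14.0, -2.0]
[{'point': [0.4426, -0.028, 0.114], 'confidence': 0.76}]
```

View pics/s2.png

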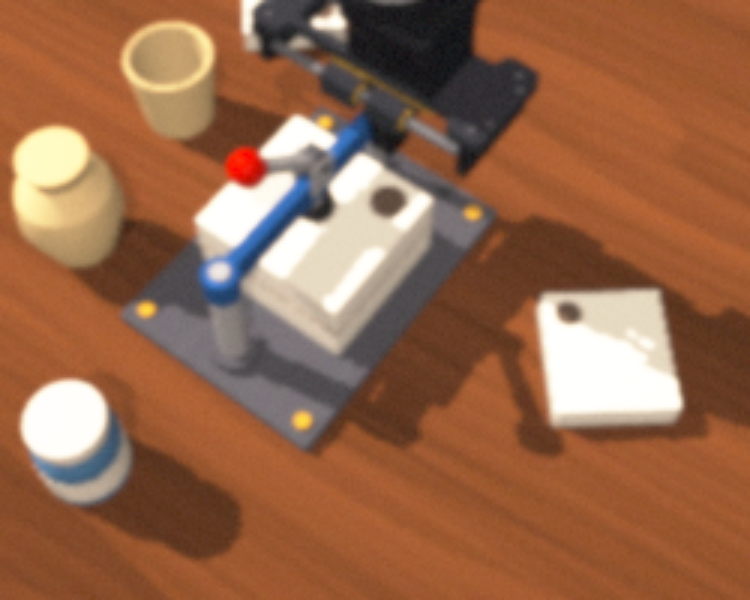

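Strap is home: in the crop it runs over the mould from (220,270) to (360,130), and the force rises with no more travel. The lever is still up, with the knob at (245,165). I'll back off and rise.

```bash
python3 -m creep '[{"wx":0,"wy":0,"wz":0,"tx":0,"ty":-10,"tz":0,"gripper":-1},{"wx":0,"wy":0,"wz":0,"tx":0,"ty":-25,"tz":0,"gripper":-1},{"wx":0,"wy":0,"wz":0,"tx":0,"ty":-30,"tz":-30,"gripper":-1},{"wx":0,"wy":0,"wz":0,"tx":0,"ty":-30,"tz":-65,"gripper":-1},{"wx":0,"wy":0,"wz":0,"tx":0,"ty":-30,"tz":-100,"gripper":-1}]'|sed -n 1,4p; python3 -m creep '[{"wx":0,"wy":0,"wz":0,"tx":0,"ty":0,"tz":-35,"gripper":-1},{"wx":0,"wy":0,"wz":0,"tx":0,"ty":0,"tz":-65,"gripper":-1},{"wx":0,"wy":0,"wz":0,"tx":0,"ty":0,"tz":-65,"gripper":-1}]'|sed -n 1,4p;  python3 -c "
from h import *
for c in ('scene','top'):
  optics.read_camera(c)
  for q in ('strap_end','lever_knob','lever_axis','strap_pivot','stop_post'): print(c,q,nets.place_of(q,c)[:2])
a=np.radians(176)
for r in (.043,.015):
  p=P+r*np.array([np.cos(a),np.sin(a)]);print(p); to(p[0],p[1],.245,-4)"
```

```text
time_s: 8.35
tool_pos: [0.4823, 0.006, 0.1978]
tool_rot: [-179.9, -0.1, -4.1]
force: [0.8, 0.7, -0.5]
time_s: 8.6
tool_pos: [0.4864, 0.0056, 0.2688]
tool_rot: [-179.6, -0.8, -4.2]
force: [1.1, -0.3, -0.0]
scene strap_end [{'point': [0.4419, -0.0292, 0.1147], 'confidence': 0.9}, {'point': [0.5479, -0.0417, 0.0452], 'confidence': 0.69}]
scene lever_knob [{'point': [0.6116, -0.0406, 0.1998], 'confidence': 0.58}]
scene lever_axis [{'point': [0.5506, -0.0413, 0.1431], 'confidence': 0.7}]
scene strap_pivot [{'point': [0.6479, -0.0468, 0.111], 'confidence': 0.63}]
scene stop_post [{'point': [0.4558, -0.0459, 0.1207], 'confidence': 0.69}]
top strap_end []
top lever_knob []
top lever_axis []
top strap_pivot [{'point': [0.7758, -0.0857, 0.0007], 'confidence': 0.28}]
top stop_post []
[ 0.60610475 -0.04300047]
t [126.8  40.2  16.6] w [-0.2 -0.1 -0.1]
[ 0.63403654 -0.04495365]
t [154.8  40.1  16.7] w [-0.2 -0.1 -0.1]
```

```bash
python3 -m creep '[{"wx":0,"wy":0,"wz":0,"tx":33,"ty":10,"tz":0,"gripper":-1},{"wx":0,"wy":0,"wz":0,"tx":66,"ty":20,"tz":0,"gripper":-1},{"wx":0,"wy":0,"wz":0,"tx":100,"ty":30,"tz":0,"gripper":-1},{"wx":0,"wy":0,"wz":0,"tx":133,"ty":40,"tz":8,"gripper":-1},{"wx":0,"wy":0,"wz":0,"tx":133,"ty":40,"tz":17,"gripper":-1}]'|sed -n 1,4p;  python3 -m creep '[{"wx":0,"wy":0,"wz":0,"tx":0,"ty":0,"tz":0,"gripper":-1}]'|sed -n 1,4p; python3 -c "
from h import *
to(.615,-.043,.213,-4)
to(.634,-.045,.154,-4)
import cv2
p,d=optics.read_camera('scene')
cv2.imwrite('pics/s3.png',cv2.resize(p[150:350,150:400,::-1],None,fx=3,fy=3))"
```

```text
time_s: 9.62
tool_pos: [0.6169, -0.0459, 0.2426]
tool_rot: [179.9, -0.2, -4.3]
force: [-2.7, 0.7, -0.7]
time_s: 9.7
tool_pos: [0.612, -0.0439, 0.2413]
tool_rot: [-179.9, 0.2, -4.2]
force: [-0.9, 0.3, -0.3]
t [ 3.1 -1.1 28.3] w [-0.1  0.2 -0.2]
t [22.4 -0.5 87.2] w [-0.1  0.2 -0.2]
```

View pics/s3.png

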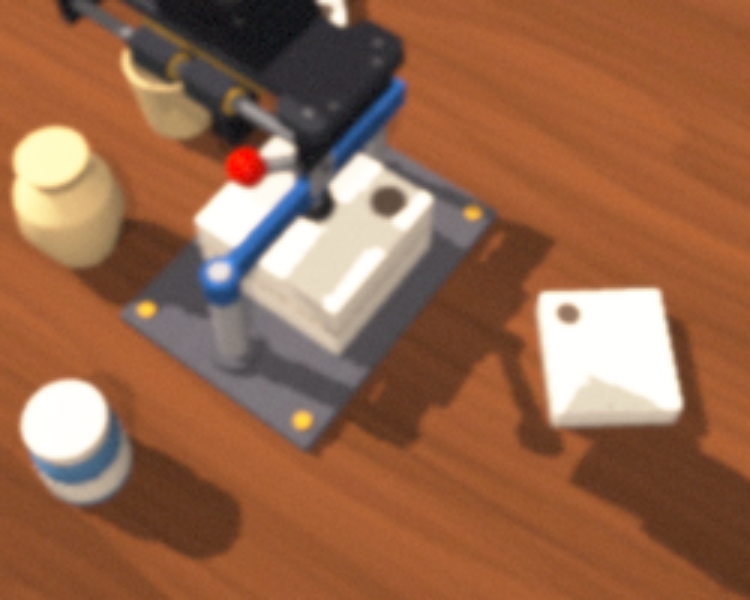

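The fingers stand just above the knob (fingertips near (235,130), knob at (245,165)). I'll press down along its arc.

```bash
python3 -m creep '[{"wx":0,"wy":0,"wz":0,"tx":2,"ty":0,"tz":12,"gripper":-1},{"wx":0,"wy":0,"wz":0,"tx":4,"ty":0,"tz":24,"gripper":-1},{"wx":0,"wy":0,"wz":0,"tx":8,"ty":0,"tz":34,"gripper":-1},{"wx":0,"wy":0,"wz":0,"tx":12,"ty":0,"tz":44,"gripper":-1},{"wx":0,"wy":0,"wz":0,"tx":15,"ty":0,"tz":54,"gripper":-1}]'|sed -n 1,4p; python3 -c "
from h import *
to(.632,-.045,.154,-4)
optics.read_camera('scene');print(nets.place_of('lever_knob','scene')[:2])"
```

```text
time_s: 10.17
tool_pos: [0.6341, -0.0438, 0.1954]
tool_rot: [-179.7, -1.1, -4.1]
force: [13.0, -0.4, 13.2]
t [-2.8  1.6 41.3] w [-0.3 -1.1 -0.1]
[{'point': [0.6216, -0.0431, 0.1817], 'confidence': 0.63}]
```

```bash
python3 -m creep '[{"wx":0,"wy":0,"wz":0,"tx":0,"ty":0,"tz":-25,"gripper":-1},{"wx":0,"wy":0,"wz":0,"tx":-10,"ty":0,"tz":-40,"gripper":-1},{"wx":-0.3,"wy":-1,"wz":0,"tx":-20,"ty":1,"tz":-40,"gripper":-1},{"wx":-0.3,"wy":-1,"wz":0,"tx":-20,"ty":1,"tz":-40,"gripper":-1}]'; python3 -c "
from h import *
optics.read_camera('scene');k=nets.place_of('lever_knob','scene');print(k[:2], nets.place_of('strap_end','scene')[:1])
k=k[0]['point'];to(k[0]-.006,-.0435,k[2]+.013,-4)
to(.628,-.045,.152,-4)"
```

```text
time_s: 10.6
tool_pos: [0.6065, -0.0435, 0.2316]
tool_rot: [180.0, 0.9, -4.1]
force: [0.2, 0.7, -0.9]
grip_width: 0.0006
grasp_force: 0.0
[{'point': [0.6235, -0.0405, 0.178], 'confidence': 0.71}] [{'point': [0.4457, -0.0344, 0.1134], 'confidence': 0.56}]
t [11.2 -0.6 38.6] w [ 0.1  1.  -0.1]
t [22.5  0.1 77.4] w [ 0.1  1.  -0.1]
```

```bash
python3 -m creep '[{"wx":0,"wy":1,"wz":0,"tx":9,"ty":0,"tz":20,"gripper":-1},{"wx":0,"wy":1,"wz":0,"tx":11,"ty":0,"tz":35,"gripper":-1},{"wx":0,"wy":1,"wz":0,"tx":13,"ty":0,"tz":42,"gripper":-1},{"wx":0,"wy":1,"wz":0,"tx":15,"ty":0,"tz":49,"gripper":-1},{"wx":0,"wy":1,"wz":0,"tx":17,"ty":0,"tz":56,"gripper":-1}]'|sed -n 1,4p; python3 -c "
from h import *
to(.628,-.045,.152,-4)
optics.read_camera('scene');print(nets.place_of('lever_knob','scene')[:2])"
```

```text
time_s: 11.17
tool_pos: [0.6262, -0.0448, 0.1759]
tool_rot: [179.9, -0.4, -4.1]
force: [3.9, -0.4, 5.4]
t [ 1.7  0.  23.9] w [ 0.1 -0.4 -0.1]
[{'point': [0.6314, -0.0442, 0.1608], 'confidence': 0.43}]
```

Now it presses cleanly (5 N). I'll continue.

```bash
python3 -m creep '[{"wx":0,"wy":0,"wz":0,"tx":-1,"ty":0,"tz":7,"gripper":-1},{"wx":0,"wy":0,"wz":0,"tx":-1,"ty":0,"tz":14,"gripper":-1},{"wx":0,"wy":0,"wz":0,"tx":0,"ty":0,"tz":20,"gripper":-1},{"wx":0,"wy":0,"wz":0,"tx":0,"ty":0,"tz":22,"gripper":-1}]'|sed -n 1,4p; python3 -c "
from h import *
to(.628,-.045,.152,-4)
optics.read_camera('scene');print(nets.place_of('lever_knob','scene')[:2])"
```

```text
time_s: 11.6
tool_pos: [0.6239, -0.0451, 0.1531]
tool_rot: [179.9, -0.1, -4.1]
force: [-1.6, 1.1, 15.4]
t [ 4.1 -0.4  1.2] w [ 0.1 -0.1 -0.1]
[{'point': [0.6346, -0.0431, 0.1402], 'confidence': 0.45}]
```

```bash
python3 -m creep '[{"wx":0,"wy":0,"wz":0,"tx":0,"ty":0,"tz":2,"gripper":-1},{"wx":0,"wy":0,"wz":0,"tx":0,"ty":0,"tz":4,"gripper":-1},{"wx":0,"wy":0,"wz":0,"tx":0,"ty":0,"tz":4,"gripper":-1},{"wx":0,"wy":0,"wz":0,"tx":0,"ty":0,"tz":4,"gripper":-1}]'|sed -n 1,4p
python3 -m creep '[{"wx":0,"wy":0,"wz":0,"tx":0,"ty":0,"tz":-15,"gripper":-1},{"wx":0,"wy":0,"wz":0,"tx":0,"ty":0,"tz":-40,"gripper":-1},{"wx":0,"wy":0,"wz":0,"tx":0,"ty":0,"tz":-80,"gripper":-1},{"wx":0,"wy":0,"wz":0,"tx":0,"ty":0,"tz":-120,"gripper":-1},{"wx":0,"wy":0,"wz":0,"tx":0,"ty":0,"tz":-150,"gripper":-1}]'|sed -n 1,4p
python3 -m creep '[{"wx":0,"wy":0,"wz":0,"tx":-35,"ty":0,"tz":0,"gripper":-1},{"wx":0,"wy":0,"wz":0,"tx":-70,"ty":0,"tz":0,"gripper":-1},{"wx":0,"wy":0,"wz":0,"tx":-70,"ty":0,"tz":0,"gripper":-1},{"wx":0,"wy":0,"wz":0,"tx":-70,"ty":0,"tz":0,"gripper":-1},{"wx":0,"wy":0,"wz":0,"tx":-70,"ty":0,"tz":0,"gripper":-1}]'|sed -n 1,4p
python3 -c "
from h import *
import cv2
p,d=optics.read_camera('scene')
cv2.imwrite('pics/s4.png',cv2.resize(p[150:350,150:400,::-1],None,fx=3,fy=3))
for q in ('strap_end','lever_knob','lever_axis','mould_top','cup','vase','glaze_jar'): print(q,nets.place_of(q,'scene')[:2])"
```

```text
time_s: 12.03
tool_pos: [0.6241, -0.045, 0.1528]
tool_rot: [-180.0, -0.2, -4.1]
force: [-5.3, 1.4, 20.9]
time_s: 12.45
tool_pos: [0.6222, -0.045, 0.3005]
tool_rot: [179.9, 0.0, -4.2]
force: [0.2, -0.0, 0.6]
time_s: 12.87
tool_pos: [0.5529, -0.0395, 0.298]
tool_rot: [179.9, -0.0, -4.1]
force: [1.0, -0.1, 0.8]
strap_end [{'point': [0.443, -0.0299, 0.1147], 'confidence': 0.8}]
lever_knob [{'point': [0.6349, -0.0464, 0.1397], 'confidence': 0.55}, {'point': [0.4558, -0.0453, 0.1217], 'confidence': 0.16}]
lever_axis [{'point': [0.551, -0.0399, 0.1426], 'confidence': 0.96}]
mould_top [{'point': [0.5488, -0.0393, 0.0444], 'confidence': 0.65}, {'point': [0.5071, 0.191, 0.0007], 'confidence': 0.65}]
cup [{'point': [0.4452, -0.0307, 0.114], 'confidence': 0.66}, {'point': [0.4907, -0.2242, 0.0021], 'confidence': 0.59}]
vase [{'point': [0.6288, -0.214, -0.0013], 'confidence': 0.56}]
glaze_jar [{'point': [0.7738, -0.0833, 0.0006], 'confidence': 0.93}]
```

View pics/s4.png

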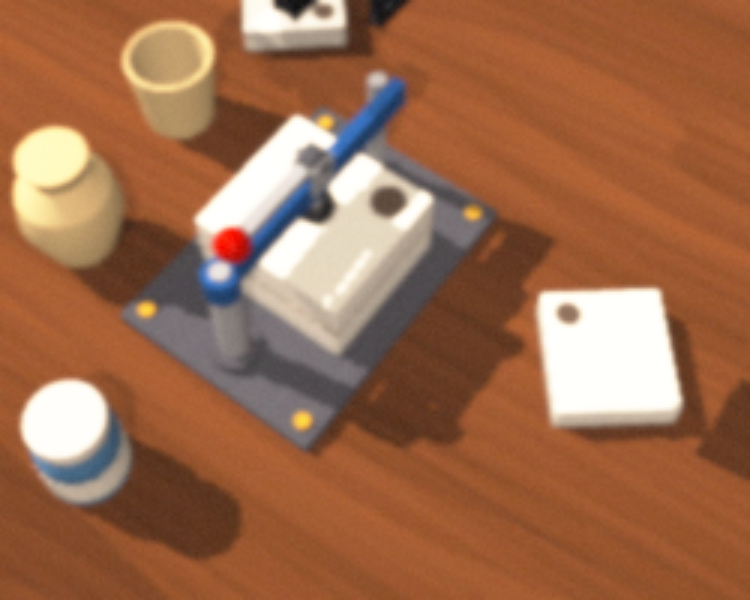

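The strap lies against its stop post (375,85), the knob is down beside the pivot (232,245), nothing else has moved, and the hand is clear.

```bash
python3 -c "
from cell import env
print(env.sign_off())"
```

```text
the job is handed in; nothing more can be done
None
```

The job is handed in, with no verdict returned: the last camera check showed the strap home on its stop post, the lever fully down, mould, cup, jar and vase undisturbed, and the hand clear.

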